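# Draw the blender's drive pin with sprung tongs

## Task

The blender's brass drive pin is held by sprung clips at the bottom of the deep, narrow slot in the motor base. Take the sprung tongs from their wooden stand, reach into the slot with them and, without ramming the base, squeeze the pin firmly enough to draw it out but not so hard that it gets marked, then set it down in the white dish while the tongs still hold it. Let go of it, stand the tongs fully home in their stand again, and never touch the pin with the robot's own fingers.

Things in the scene. Friction and masses are not known exactly. Their poses are not given: they have to be found in the camera images.
- motor_base: White motor base of the blender, fixed to the worktop, 114 x 100 x 66 mm, steel knob in front, a black 3 mm high ring of 46 mm radius on top. Origin at the centre of its underside; z up. In the middle of its top is a straight-walled slot with a 3 mm bevel round the mouth, 16 mm wide along the base's x, 39 mm long along its y, 50 mm deep (its floor is 16 mm above the origin).
- slot_mouth (a point): Centre of the mouth of that slot, on top of the motor base, 66 mm above the worktop; same axes as the base.
- pin: Brass square bar 12 x 12 x 30 mm, 30 g, origin at the centre of its lower end, z along it. Starts upright on the middle of the slot's floor, sides along the walls. Two spring clips press on its x sides, 1.5 N each, over its lowest 9 mm; drawing it up takes about 2 N until it is 9 mm up. It gets marked when a tip of the tongs presses on it with over 5 N.
- tongs: Steel tongs 123 mm tall, 80 g, standing tips down in their stand. Origin midway between the tips' lower ends, z up along the tongs; jaws close along y. Pivot at z = 117 mm, a barrel of 6 mm radius along x. Tips 12 mm wide (x), black over the lowest 20 mm, inner faces 24 and outer faces 34 mm apart when open; up to z = 54 mm the arms keep within these 34 mm.
- tongs_l: Arm of the tongs on their +y side; origin on the pivot. Each arm has a red finger bar, a round bar of 5 mm radius lying along x, 18 mm long, at z = 83 mm of the tongs, standing proud of the arm; the bars measure 46 mm over their outsides when open, about 42.5 mm when the tips hold the pin. Squeeze the bars along y. The tips close 3.2 times as far as the bars.
- tongs_r: Arm of the tongs on their -y side, like the other; origin on the pivot. Springs hold both arms fully open up to about 10 N on each finger bar; about 13 N bring the tips onto a 12 mm part; beyond that each tip presses on it with 0.31 N for every further newton on the bar: about 2 N at 19 N, 5 N at 29 N.
- tongs_stand: Wooden stand of the tongs, fixed to the worktop, 70 x 66 x 52 mm, origin at the centre of its underside. In its top a slot with a 3 mm bevelled mouth, 16 mm wide along its x, 39 mm long along its y, 46 mm deep. The tongs' y lies along the stand's y.
- stand_floor (a point): Middle of the floor of the stand's slot, 6 mm above the worktop; the tongs' origin is here when they are fully home.
- dish: Loose shallow white dish, 116 mm across, 22 mm high, origin at the centre of its underside; its flat inner floor is 5 mm up and reaches at least 30 mm from the middle.
Not all that is in view belongs to the job. Of the things that look like the tongs, the largest one is meant.

How it is judged:
On the way, in this order (a step that is already met when the one before it is completed fails the run):
1. the tongs hold the pin, drawn clear of the slot, above the motor base's top (z of pin in the frame of motor_base above 0.068 m and contact force between each of tongs_l, tongs_r and pin above 0.5 N), for 0.2 s.
2. the tongs, still holding the pin, have lowered it into the dish (its lower end within 20 mm of the dish's underside and 45 mm of its middle) (horizontal distance between pin and dish below 0.045 m and z of pin in the frame of dish below 0.02 m and contact force between each of tongs_l, tongs_r and pin above 0.3 N), for 0.1 s.
At the end, for the whole second after the job is handed in: The pin lies at rest in the dish, its origin within 45 mm of the dish's middle and under 30 mm above its underside; the tongs stand at rest in their stand, origin within 8 mm sideways and 4 mm in height of the slot floor's middle, within 0.15 rad of upright (horizontal distance between pin and dish below 0.045 m and z of pin in the frame of dish below 0.03 m and linear speed of each of pin, tongs below 0.02 m/s and horizontal distance between tongs and stand_floor below 0.008 m and z of tongs in the frame of stand_floor below 0.004 m and angle between tongs's own z axis and vertical below 0.15 rad); the robot touches nothing.
It fails at once if a tip of the tongs presses on the pin with more than 5 N (it gets marked) (contact force between any of tongs_l, tongs_r and pin above 5 N).
It fails at once if the tongs press on the motor base with more than 20 N (contact force between tongs and motor_base above 20 N).
It fails at once if the robot's fingers touch the pin (contact force between the fingers and pin above 0.3 N).
It also fails if it takes over 64 s, if anything falls off the work surface, if the arm or the gripper's body presses on something with over 40 N, if the wrist force passes 120 N, or if a joint passes its speed limit or range.

## Robot

A 6-joint arm with a two-finger parallel gripper is mounted at the origin on a cart in front of the work surface, level with it; the furniture and walls round the work are solid. World frame = base frame: x ahead of the robot, y to its left, z up, the work surface at z = 0. Lengths are in m, angles in rad, forces in N, time in s.
With the tool pointing down it reaches from about 0.225 to 0.875 m from the base axis. Payload 3.4 kg.
Tool frame: the origin (TCP) lies at the very end of the fingers, on their centre line; the grasp point (between the pads) lies 19 mm behind it; z points along the fingers, y is the line along which they close (so a half turn about z gives the same grasp; the last joint's range is limited). The gripper opens to 85 mm and grips with 20 to 120 N. Pads are 22 mm wide; open, the fingers measure 114 mm over their backs; the gripper's body (76 mm by 85 mm) begins 54 mm behind the grasp point. The pads swing forward as they close: fully open they stand 13 mm farther back than shut.
Start: joints at [-1.465, 0.276, 1.505, -0, 1.361, -0.121], TCP at [0.129, -0.56, 0.231] pointing down, gripper open.
Joint ranges: [-2.89, 2.89], [-0.75, 2.08], [0.22, 2.7], [-1.18, 4.32], [0.11, 2.71], [-2.7, 2.7]. Speed limits (rad/s): [2.57, 2.57, 3.14, 3.14, 3.14, 3.14].

## Interface

Orientations are given as a unit quaternion [w, x, y, z].
In Python, from rig import get_state, optics, sign_off gives the robot as it stands.
- The arm moves only by the tool send_rows, never from a script. Its argument "increments" is a list of rows, each an object with "gripper": the gripper's target within -1 to 1 (shut at 1, half-way at 0, fully open at -1); "linear": the shift along the world's x, y, z in m, a list of three; "delta_rot": the turn, a rotation vector about the world's x, y, z in rad, a list of three. In form: [{"gripper": gripper, "linear": [dx, dy, dz], "delta_rot": [rx, ry, rz]}, ...]. A call has 1 to 8 rows; each row is the pose to reach, as a shift and turn from the pose commanded when the call began; what a row does not reach only later rows make up. A row lasts 1/10 s, in which the tool goes at most 50 mm and 8.59 degrees, less where a joint would pass 70% of its speed; a pose out of reach is approached as far as the arm can. A call with a gripper value outside its range is refused whole. The fingers move at their own pace and stop on an object; "newtons" is the grip in N (left out, the last holds). Time passes only in rows, so rows that repeat a pose let the fingers close. It gives the time, the measured TCP pose, the force, the opening and the grip force at its end, in the units of the state.
- get_state(): the state, without advancing time (a new reading comes with each control period).
- optics.get_image(name): name is "side" or "top" or "wrist"; returns a dict with "pixels" (420x560x3 uint8, blue, green, red), "K" (3x3 intrinsics, pixels), "rvec" (rotation vector, rad) and "tvec" (3), from world to camera coordinates, as OpenCV has them; the wrist camera has in their place "T_tool_cam" (4x4, takes a point from camera to tool coordinates, whose origin is the TCP and whose axes are the flange's). Camera axes: x right, y down, z forward; pixel columns grow to the right and rows downward; lengths in m; the calibration is good to about 2 mm. A picture is of the moment at which its call begins: read the wrist's pose just before it. There is no depth.
- sign_off(): hands the job in; it is judged then, once.
The state is a dict: "clock": time; "qpos": joint angles; "qd": joint speeds; "effort": joint torques, N m; "position": TCP position; "ee_rot": TCP orientation; "contact_force": force on the tool from outside, world axes, zero at the start; "moment": the same for the moment, N m; "width": finger opening in m; "gripper_force": force on a finger pad.
Only numpy, scipy, OpenCV 4.12 (cv2) and the standard library are available. Lean on these libraries where they do the work, as an engineer would, in place of code of your own. Each camera call takes 0.05 s, during which the arm holds its last target. There are 200 camera calls.

## Working session

There is one attempt and no reset: what is moved stays moved. The work goes in short steps, Python scripts to look and compute and a tool call to move; the robot and the scene stay as the last step left them, time stands still between calls to the robot, and variables do not carry over. Pictures are saved under pics/ and viewed, at most 10 in all, crops included, and the job is handed in when it is done.

Besides the shell and the picture viewer there is one more tool, called after "Call:" as name(argument=value, ...) on one line, values as JSON. send_rows: Moves the arm, as the interface text tells. Its arguments: {"type":"object","properties":{"increments":{"type":"array"},"newtons":{"type":"number"}},"required":["increments"]}

```bash
mkdir -p pics; ls
cat > h.py <<'E'
import numpy as np, cv2
from rig import get_state, optics
from scipy.spatial.transform import Rotation as R
def cam(n):
    s=get_state(); d=optics.get_image(n)
    K=np.array(d["K"])
    if n=="wrist":
        T=np.eye(4); q=s["ee_rot"]; T[:3,:3]=R.from_quat([q[1],q[2],q[3],q[0]]).as_matrix(); T[:3,3]=s["position"]
        W=T@np.array(d["T_tool_cam"]); 
    else:
        W=np.eye(4); r=cv2.Rodrigues(np.array(d["rvec"],float))[0]; W[:3,:3]=r.T; W[:3,3]=-r.T@np.array(d["tvec"]).ravel()
    return np.array(d["pixels"]),K,W
def ray(K,W,uv):
    d=W[:3,:3]@np.linalg.inv(K)@np.array([uv[0],uv[1],1.]); return W[:3,3],d
def plane(K,W,uv,z):
    o,d=ray(K,W,uv); return o+d*(z-o[2])/d[2]
def proj(K,W,p):
    c=W[:3,:3].T@(np.array(p)-W[:3,3]); c=K@c; return c[:2]/c[2]
def tri(a,b):
    (o1,d1),(o2,d2)=a,b
    A=np.stack([d1,-d2],1); t=np.linalg.lstsq(A,o2-o1,rcond=None)[0]
    p,q=o1+d1*t[0],o2+d2*t[1]; return (p+q)/2,np.linalg.norm(p-q)
E
python3 - <<'E'
from h import *
s=get_state(); print(s)
ims=[]
for n in("top","side"):
    p,K,W=cam(n); print(n,K.tolist(),W.round(3).tolist()); cv2.imwrite(f"pics/{n}0.png",p)
E
```

```text
pics
{'clock': 0.0, 'qpos': array([-1.46502178e+00,  2.76595151e-01,  1.50614997e+00,  9.23165415e-06,
        1.36069967e+00, -1.21003268e-01]), 'qd': array([ 8.27583819e-05,  9.00315061e-04, -1.07793999e-03, -1.10364382e-03,
        2.65745637e-04, -9.62502010e-05]), 'effort': array([ 1.05314706e-03, -4.16774333e+01, -2.45803142e+01, -3.35227833e-04,
        1.05753084e-02, -5.31011480e-06]), 'position': array([ 0.12922149, -0.55974087,  0.23043292]), 'ee_rot': array([-9.26008778e-04,  9.93578046e-01,  1.13145078e-01,  1.15646691e-05]), 'contact_force': array([0.1559942 , 0.09815322, 0.15027453]), 'moment': array([-0.02674888, -0.01004344,  0.01357159]), 'gripper_force': 0.0, 'width': 0.08536422826988484}
top [[494.44401062186455, 0.0, 278.7070064762237], [0.0, 494.44401062186455, 209.78966141744203], [0.0, 0.0, 1.0]] [[-0.167, -0.964, 0.209, 0.233], [-0.986, 0.164, -0.031, 0.025], [-0.004, -0.211, -0.977, 0.96], [0.0, 0.0, 0.0, 1.0]]
side [[532.769044770793, 0.0, 280.321225417575], [0.0, 532.769044770793, 205.64878493596834], [0.0, 0.0, 1.0]] [[-0.856, -0.309, 0.414, 0.005], [-0.516, 0.538, -0.667, 0.672], [-0.017, -0.785, -0.62, 0.708], [0.0, 0.0, 0.0, 1.0]]
```

View pics/top0.png

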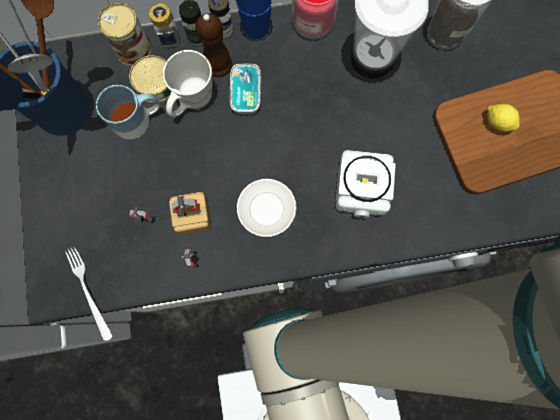

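View pics/side0.png

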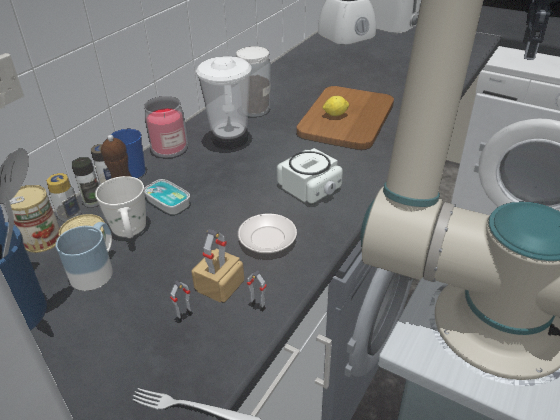

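The top view shows the stand with the tongs at (188,212), the dish at (266,208) and the base with its slot at (367,180). Two smaller decoy tongs stand at (140,214) and (190,258). The side view agrees: stand (218,270), dish (267,235), base (310,175).

Run:
```python
from h import *
p,K,W=cam("top"); hsv=cv2.cvtColor(p,cv2.COLOR_BGR2HSV)
def blobs(m,box,n=3):
    x0,y0,x1,y1=box; mm=np.zeros_like(m); mm[y0:y1,x0:x1]=m[y0:y1,x0:x1]
    c,_=cv2.findContours(mm,cv2.RETR_EXTERNAL,cv2.CHAIN_APPROX_NONE); return sorted(c,key=cv2.contourArea)[::-1][:n]
white=cv2.inRange(hsv,(0,0,140),(180,60,255))
c=blobs(white,(225,165,310,245),1)[0]; (u,v),r=cv2.minEnclosingCircle(c); e=cv2.fitEllipse(c)
print("dish",e,plane(K,W,e[0],.022),plane(K,W,(e[0][0]+e[1][0]/2,e[0][1]),.022))
c=blobs(white,(325,135,410,230),1)[0]; print("base",cv2.minAreaRect(c))
blk=cv2.inRange(hsv,(0,0,0),(180,255,70))
m=np.zeros_like(blk); m[145:212,340:396]=blk[145:212,340:396]
cs,h=cv2.findContours(m,cv2.RETR_LIST,cv2.CHAIN_APPROX_NONE)
for c in sorted(cs,key=cv2.contourArea)[::-1][:5]:
    r=cv2.minAreaRect(c); print(cv2.contourArea(c),r,plane(K,W,r[0],.067))
    if cv2.contourArea(c)>20: print([plane(K,W,q,.067)[:2].round(4).tolist() for q in cv2.boxPoints(r)])
wood=cv2.inRange(hsv,(10,60,100),(30,255,255))
c=blobs(wood,(160,180,215,240),1)[0]; r=cv2.minAreaRect(c); print("stand",r,plane(K,W,r[0],.045),[plane(K,W,q,.052)[:2].round(3).tolist() for q in cv2.boxPoints(r)])
red=cv2.inRange(hsv,(0,120,90),(8,255,255))|cv2.inRange(hsv,(172,120,90),(180,255,255))
for c in blobs(red,(160,180,215,240),3): r=cv2.minAreaRect(c); print("red",r,plane(K,W,r[0],.094))
```

```text
dish ((266.04638671875, 207.24957275390625), (57.449913024902344, 58.73298645019531), 81.60997772216797) [0.44317983 0.01778926 0.022     ] [ 0.43379934 -0.03724519  0.022     ]
base ((366.4903259277344, 183.43658447265625), (55.133243560791016, 63.5027961730957), 5.355824947357178)
1600.5 ((367.0, 178.5), (45.0, 46.0), 90.0) [ 0.45576787 -0.17718275  0.067     ]
[[0.5063, -0.1433], [0.4917, -0.229], [0.4062, -0.2103], [0.4205, -0.1263]]
1525.5 ((366.75, 178.24998474121094), (45.25482940673828, 43.133514404296875), 45.0) [ 0.45632236 -0.17682081  0.067     ]
[[0.4676, -0.1194], [0.5169, -0.188], [0.4451, -0.2341], [0.3974, -0.166]]
108.5 ((367.834716796875, 150.869873046875), (56.706214904785156, 15.22265911102295), 7.253194808959961) [ 0.50872568 -0.1898424   0.067     ]
[[0.5103, -0.134], [0.5393, -0.1434], [0.5072, -0.2459], [0.4785, -0.2358]]
37.0 ((394.535888671875, 195.4754638671875), (5.160079002380371, 32.557640075683594), 10.619654655456543) [ 0.41511324 -0.22089673  0.067     ]
[[0.388, -0.2045], [0.446, -0.2286], [0.4426, -0.2376], [0.3847, -0.2133]]
7.0 ((382.0000305175781, 149.50001525878906), (3.535533905029297, 2.1213202476501465), 45.0) [ 0.50687432 -0.21686368  0.067     ]
stand ((188.18919372558594, 211.6351318359375), (36.16777801513672, 36.660972595214844), 80.53767395019531) [0.45442037 0.1646924  0.045     ] [[0.488, 0.199], [0.488, 0.13], [0.418, 0.128], [0.418, 0.197]]
red ((194.5, 204.5), (9.0, 5.0), 90.0) [0.45369694 0.14430507 0.094     ]
red ((175.0, 210.0), (4.0, 4.0), 90.0) [0.44954309 0.18014361 0.094     ]
```

Call:
send_rows(increments=[{"gripper": -1,"linear": [0.035,0.04,0.02],"delta_rot": [0,0,0]},{"gripper": -1,"linear": [0.07,0.08,0.04],"delta_rot": [0,0,0]},{"gripper": -1,"linear": [0.1,0.12,0.06],"delta_rot": [0,0,-0.05]},{"gripper": -1,"linear": [0.13,0.16,0.06],"delta_rot": [0,0,-0.1]},{"gripper": -1,"linear": [0.16,0.2,0.06],"delta_rot": [0,0,-0.15]},{"gripper": -1,"linear": [0.19,0.24,0.06],"delta_rot": [0,0,-0.227]},{"gripper": -1,"linear": [0.22,0.28,0.06],"delta_rot": [0,0,-0.227]},{"gripper": -1,"linear": [0.25,0.32,0.06],"delta_rot": [0,0,-0.227]}])

```text
clock: 0.95
position: [0.3701, -0.2516, 0.2913]
ee_rot: [0.0, 1.0, -0.0, 0.0]
contact_force: [0.6, 0.0, -0.0]
width: 0.0852
gripper_force: 0.0
```

Call:
send_rows(increments=[{"gripper": -1,"linear": [0.03,0.03,0],"delta_rot": [0,0,0]},{"gripper": -1,"linear": [0.06,0.06,0],"delta_rot": [0,0,0]},{"gripper": -1,"linear": [0.06,0.06,0],"delta_rot": [0,0,0]},{"gripper": -1,"linear": [0.06,0.06,0],"delta_rot": [0,0,0]}])

```text
clock: 1.35
position: [0.4296, -0.1927, 0.2909]
ee_rot: [0.0, 1.0, 0.001, -0.001]
contact_force: [-1.5, -0.3, -0.1]
width: 0.0855
gripper_force: 0.0
```

Run:
```python
from h import *
p,K,W=cam("wrist"); cv2.imwrite("pics/w1.png",p); print(get_state()["position"],W.round(3),K)
d=optics.get_image("wrist"); print(d["T_tool_cam"])
```

```text
[ 0.42906287 -0.19344527  0.2910214 ] [[ 0.003 -0.952 -0.306  0.509]
 [-1.    -0.003 -0.    -0.192]
 [-0.     0.306 -0.952  0.433]
 [ 0.     0.     0.     1.   ]] [[325.3875273    0.         281.22864822]
 [  0.         325.3875273  203.3292775 ]
 [  0.           0.           1.        ]]
[[ 3.37964899e-05 -9.52422709e-01 -3.04780218e-01  7.91867230e-02]
 [ 9.99999839e-01  2.04623171e-04 -5.28548970e-04 -8.45138338e-04]
 [ 5.65767137e-04 -3.04780151e-01  9.52422563e-01 -1.42035675e-01]
 [ 0.00000000e+00  0.00000000e+00  0.00000000e+00  1.00000000e+00]]
```

View pics/w1.png

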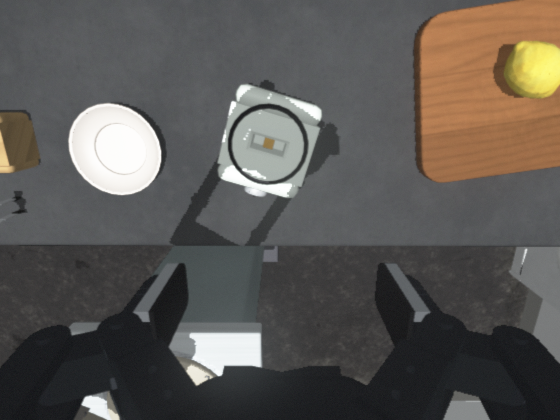

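The slot, with the brass pin visible in it, is at (268,143), inside the ring and tilted about 12°. The dish is at (115,150).

Run:
```python
from h import *
p,K,W=cam("wrist"); hsv=cv2.cvtColor(p,cv2.COLOR_BGR2HSV)
x0,y0,x1,y1=222,90,316,200
m=np.zeros(p.shape[:2],np.uint8); m[y0:y1,x0:x1]=cv2.inRange(hsv,(0,0,0),(180,255,75))[y0:y1,x0:x1]
cs,_=cv2.findContours(m,cv2.RETR_LIST,cv2.CHAIN_APPROX_NONE)
for c in sorted(cs,key=cv2.contourArea)[::-1][:3]:
    e=cv2.fitEllipse(c); print("ring",e,plane(K,W,e[0],.069))
g=cv2.cvtColor(p,cv2.COLOR_BGR2GRAY)
cv2.imwrite("pics/w1c.png",cv2.resize(p[120:168,236:300],None,fx=10,fy=10,interpolation=cv2.INTER_NEAREST))
```

```text
ring ((266.1116638183594, 142.71302795410156), (78.12886810302734, 79.45507049560547), 142.74761962890625) [ 0.46182369 -0.1762626   0.069     ]
ring ((265.95892333984375, 144.01486206054688), (73.7966079711914, 74.93123626708984), 163.28805541992188) [ 0.46039161 -0.17607163  0.069     ]
ring ((310.955322265625, 165.33961486816406), (8.026104927062988, 40.469032287597656), 12.129992485046387) [ 0.43639074 -0.22667459  0.069     ]
```

View pics/w1c.png

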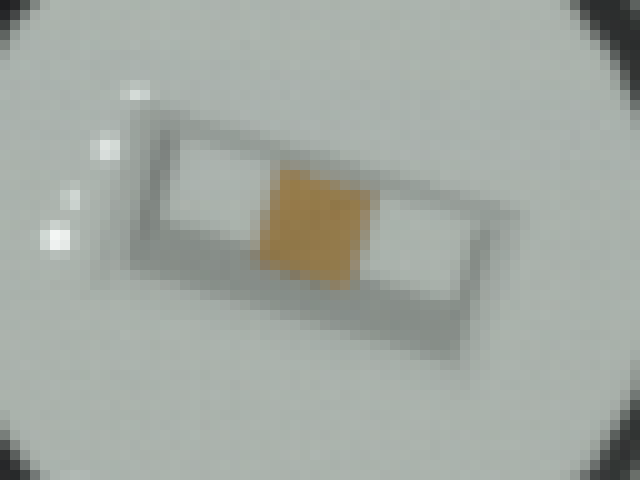

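Call:
send_rows(increments=[{"gripper": -1,"linear": [0.01,0.01,-0.03],"delta_rot": [0,0,-0.1]},{"gripper": -1,"linear": [0.022,0.02,-0.075],"delta_rot": [0,0,-0.2]},{"gripper": -1,"linear": [0.022,0.02,-0.115],"delta_rot": [0,0,-0.28]},{"gripper": -1,"linear": [0.022,0.02,-0.15],"delta_rot": [0,0,-0.28]},{"gripper": -1,"linear": [0.022,0.02,-0.15],"delta_rot": [0,0,-0.28]},{"gripper": -1,"linear": [0.022,0.02,-0.15],"delta_rot": [0,0,-0.28]}])

```text
clock: 2.1
position: [0.4512, -0.1745, 0.1418]
ee_rot: [0.0, 0.99, -0.141, -0.0]
contact_force: [0.6, 0.0, 1.3]
width: 0.0853
gripper_force: 0.0
```

```bash
cat > slot.py <<'E'
from h import *
p,K,W=cam("wrist"); s=get_state(); print(s["position"],s["ee_rot"],s["qpos"].round(2))
u,v=proj(K,W,(.461,-.176,.066)); print("expect",u,v)
hsv=cv2.cvtColor(p,cv2.COLOR_BGR2HSV)
br=cv2.inRange(hsv,(10,90,60),(30,255,255)); a=np.zeros_like(br); a[int(v)-40:int(v)+40,int(u)-50:int(u)+50]=1
br*=a; cs,_=cv2.findContours(br,0,1); c=max(cs,key=cv2.contourArea); r=cv2.minAreaRect(c); q=cv2.boxPoints(r)
print("pin",r,plane(K,W,r[0],.046),[plane(K,W,x,.046)[:2].round(4).tolist() for x in q])
x0,y0=int(u)-40,int(v)-30
cv2.imwrite("pics/w2c.png",cv2.resize(p[y0:y0+60,x0:x0+80],None,fx=10,fy=10,interpolation=cv2.INTER_NEAREST)); print(x0,y0)
cv2.imwrite("pics/w2.png",p)
E
python3 slot.py
```

```text
[ 0.45219944 -0.17491858  0.14287306] [ 5.86038957e-04  9.90092404e-01 -1.40410793e-01  1.22330210e-03] [-0.51  0.21  1.83 -0.    1.1   1.34]
expect 281.1288897637017 202.3458851043487
pin ((282.0, 197.5), (9.0, 14.0), 90.0) [ 0.45845018 -0.17593935  0.046     ] [[0.4634, -0.1718], [0.4604, -0.182], [0.4535, -0.1801], [0.4565, -0.1698]]
241 172
```

View pics/w2c.png

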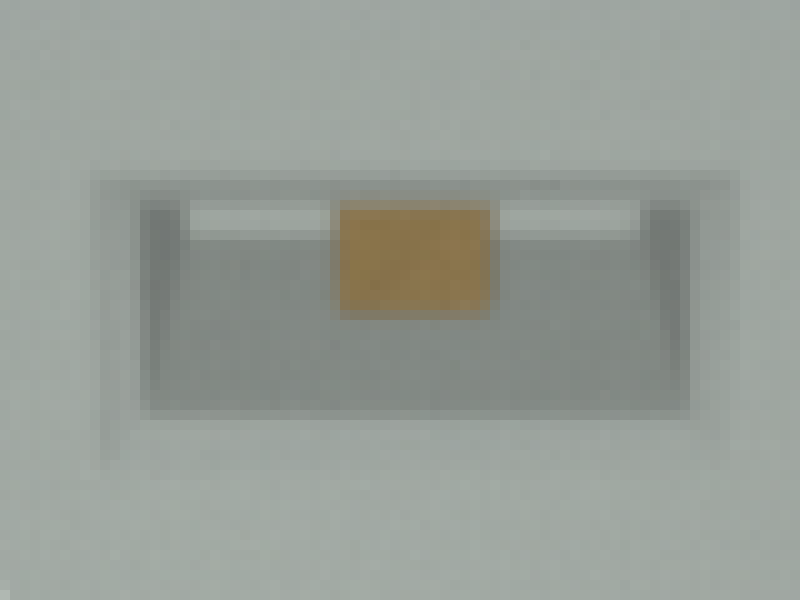

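The crop shows the slot square with the image, so the base yaw is about -0.282. The outer bevel runs from col 250 to 314 and row 189 to 218; the pin top covers col 275–290 and row 192–203.

Run:
```python
from h import *
p,K,W=cam("wrist")
f=lambda x,y,z:plane(K,W,(241+x/10-.5,172+y/10-.5),z)[:2].round(4)
print("mouth",f(417,321,.066)); ex=np.array([np.cos(-.2817),np.sin(-.2817)])
print("bottom inner +8mm",f(415,413,.063)+.008*ex,"top outer -11", f(417,177,.066)-.011*ex,"bot outer",f(417,468,.066)+.011*ex)
print("pin",f(416,262,.046))
```

```text
mouth [ 0.4608 -0.1769]
bottom inner +8mm [ 0.46088467 -0.17682391] top outer -11 [ 0.46033357 -0.17674212] bot outer [ 0.46076643 -0.17685788]
pin [ 0.4592 -0.1764]
```

Call:
send_rows(increments=[{"gripper": -1,"linear": [0,0.04,0.03],"delta_rot": [0,0,0.1]},{"gripper": -1,"linear": [0,0.08,0.06],"delta_rot": [0,0,0.2]},{"gripper": -1,"linear": [0,0.125,0.07],"delta_rot": [0,0,0.28]},{"gripper": -1,"linear": [-0.01,0.17,0.07],"delta_rot": [0,0,0.28]},{"gripper": -1,"linear": [-0.02,0.21,0.07],"delta_rot": [0,0,0.28]},{"gripper": -1,"linear": [-0.02,0.25,0.07],"delta_rot": [0,0,0.28]},{"gripper": -1,"linear": [-0.02,0.29,0.07],"delta_rot": [0,0,0.28]},{"gripper": -1,"linear": [-0.02,0.33,0.07],"delta_rot": [0,0,0.28]}])

```text
clock: 3.0
position: [0.4325, 0.1582, 0.2141]
ee_rot: [-0.0, 1.0, -0.0, 0.003]
contact_force: [1.2, -0.7, -0.2]
width: 0.0852
gripper_force: 0.0
```

Call:
send_rows(increments=[{"gripper": -1,"linear": [0.0,0.0,0],"delta_rot": [0,0,0]},{"gripper": -1,"linear": [0,0,0],"delta_rot": [0,0,0]}])

```text
clock: 3.2
position: [0.4322, 0.157, 0.2131]
ee_rot: [0.0, 1.0, 0.001, 0.002]
contact_force: [0.4, -0.8, -0.1]
width: 0.0857
gripper_force: 0.0
```

Run:
```python
from h import *
p,K,W=cam("wrist"); s=get_state(); print(s["position"],s["ee_rot"],s["qpos"].round(2)); cv2.imwrite("pics/w3.png",p)
hsv=cv2.cvtColor(p,cv2.COLOR_BGR2HSV)
red=cv2.inRange(hsv,(0,120,70),(8,255,255))|cv2.inRange(hsv,(172,120,70),(180,255,255))
cs,_=cv2.findContours(red,0,1)
for c in sorted(cs,key=cv2.contourArea)[::-1][:8]:
    r=cv2.minAreaRect(c); print("red",r,plane(K,W,r[0],.091))
```

```text
[0.43208381 0.1561759  0.21277485] [2.08218943e-04 9.99998983e-01 1.90620132e-04 1.39788567e-03] [ 0.2   0.11  1.77 -0.    1.26  1.77]
red ((252.4913787841797, 159.3534698486328), (11.94888687133789, 7.353161334991455), 23.198591232299805) [0.46493781 0.18157302 0.091     ]
red ((295.5, 166.0), (20.0, 11.0), 90.0) [0.45951837 0.14633037 0.091     ]
red ((190.0, 157.5), (13.0, 6.0), 90.0) [0.4663447  0.23253927 0.091     ]
red ((163.0, 146.0), (6.0, 6.0), 90.0) [0.4756218  0.25357746 0.091     ]
red ((265.4706115722656, 236.11767578125), (12.611852645874023, 4.850712299346924), 14.03624439239502) [0.39698261 0.17180683 0.091     ]
```

View pics/w3.png

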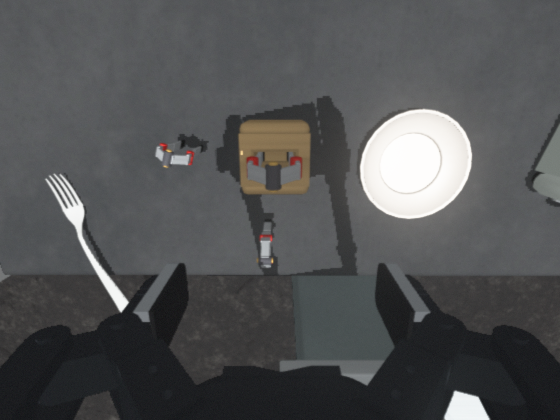

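The wrist view shows the stand at cols 239–310, rows 121–194. The tongs stand upright in it, pivot barrel at (274,175), red bars at about (252,168) and (296,166), so their jaws lie along world y. The decoys are at (175,158) and (266,250).

Run:
```python
from h import *
p,K,W=cam("wrist")
hsv=cv2.cvtColor(p,cv2.COLOR_BGR2HSV)
red=(cv2.inRange(hsv,(0,110,40),(8,255,255))|cv2.inRange(hsv,(170,110,40),(180,255,255)))[110:200,225:325]
cs,_=cv2.findContours(red,0,1,offset=(225,110))
for c in sorted(cs,key=cv2.contourArea)[::-1][:3]:
    r=cv2.boundingRect(c);print("red",r,cv2.minAreaRect(c)); 
    x,y,w,h=r
    print([plane(K,W,q,.089)[:2].round(4).tolist() for q in((x-.5,y-.5),(x+w-.5,y+h-.5))])
wood=cv2.inRange(hsv,(8,60,40),(28,255,255)); m=np.zeros_like(wood); m[110:210,228:322]=wood[110:210,228:322]
for v in (140,145,150,190): 
    x=np.where(m[v])[0]; print(v,x.min(),x.max(),[plane(K,W,(q,v),.052)[1].round(4) for q in (x.min()-.5,x.max()+.5)])
for u in (243,262,290,306):
    y=np.where(m[:,u])[0]; print(u,y.min(),y.max(),plane(K,W,(u,y.max()+.5),.052)[:2],p[y.min():y.min()+22,u,2])
cv2.imwrite("pics/w3c.png",cv2.resize(p[112:202,218:332],None,fx=7,fy=6.6,interpolation=cv2.INTER_NEAREST)[:600,:800])
```

```text
red (245, 156, 12, 9) ((250.5, 160.0), (8.0, 11.0), 90.0)
[[0.4677, 0.1872], [0.4602, 0.1776]]
red (289, 156, 12, 20) ((294.5, 165.5), (19.0, 11.0), 90.0)
[[0.4677, 0.1512], [0.4509, 0.141]]
140 237 309 [np.float64(0.1983), np.float64(0.1311)]
145 237 308 [np.float64(0.1985), np.float64(0.1319)]
150 238 308 [np.float64(0.1977), np.float64(0.1318)]
190 242 305 [np.float64(0.1954), np.float64(0.1337)]
243 122 192 [0.42579872 0.19407811] [101 124 132 134 136 138 143 142 138 133 126 125 138 140 140 142 142 141
 140 139 136 137]
262 119 193 [0.42480257 0.17572722] [ 76 102 108 119 126 134 137 139 140 141 142 141 134 128 127 136 138 140
 141 140 140 138]
290 119 193 [0.42481492 0.14863247] [ 78 101 108 119 128 135 135 136 138 138 137 134 130 126 124 134 136 137
 136 137 138 134]
306 123 189 [0.42882833 0.13324389] [ 87 110 117 122 125 126 122 121 114 115 123 133 134 135 136 138 135 134
 133 129 130 131]
```

View pics/w3c.png

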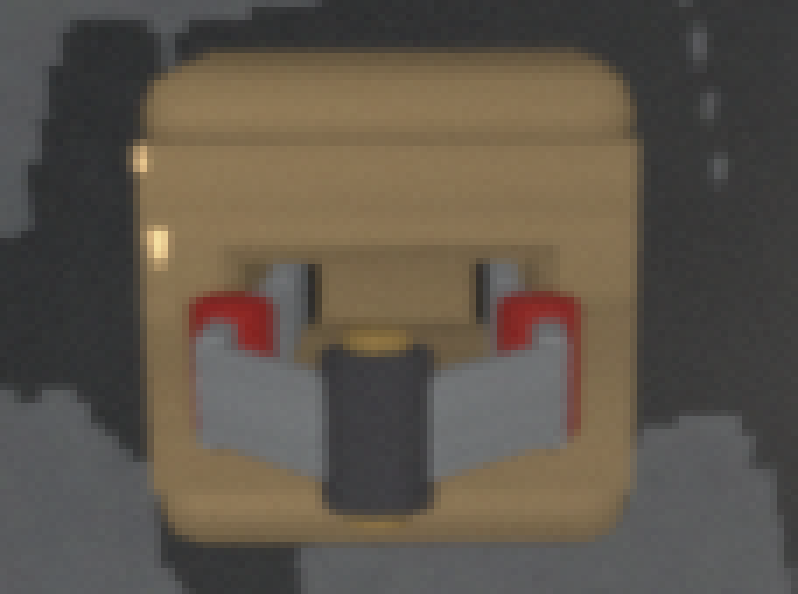

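The crop shows the tongs square with the stand. Bars are at cols 245–301, the pivot barrel at crop (378,430), the stand's top face at crop rows 142–540, and the slot's far outer bevel at crop row 245.

Run:
```python
from h import *
p,K,W=cam("wrist")
f=lambda x,y,z:plane(K,W,(218+x/7-.5,112+y/6.6-.5),z)[:2].round(4)
print("stand far edge-35",f(384,142,.052)-[.035,0],"near+35",f(384,540,.052)+[.035,0])
print("slot bevel far-11mm",f(384,245,.052)-[.011,0],"y ends",f(225,245,.052),f(548,245,.052))
print("barrel far/near",f(378,345,.123),f(378,515,.129),"sides",f(325,430,.123),f(432,430,.123))
```

```text
stand far edge-35 [0.4471 0.1647] near+35 [0.4599 0.1652]
slot bevel far-11mm [0.4569 0.1649] y ends [0.4679 0.1859] [0.4679 0.1431]
barrel far/near [0.4671 0.1636] [0.4496 0.1636] sides [0.4577 0.1692] [0.4577 0.1581]
```

Call:
send_rows(increments=[{"gripper": -0.55,"linear": [0.026,0.008,-0.04],"delta_rot": [0,0,0]},{"gripper": -0.55,"linear": [0.026,0.008,-0.075],"delta_rot": [0,0,0]},{"gripper": -0.55,"linear": [0.026,0.008,-0.075],"delta_rot": [0,0,0]},{"gripper": -0.55,"linear": [0.026,0.008,-0.075],"delta_rot": [0,0,0]},{"gripper": -0.55,"linear": [0.026,0.008,-0.075],"delta_rot": [0,0,0]}], newtons=20)

```text
clock: 3.85
position: [0.4586, 0.1641, 0.1381]
ee_rot: [-0.0, 1.0, -0.001, 0.002]
contact_force: [-0.5, 0.6, -0.3]
width: 0.0664
gripper_force: 0.0
```

Run:
```python
from h import *
p,K,W=cam("wrist"); cv2.imwrite("pics/w4.png",p[100:420]); s=get_state(); print(s["position"],s["ee_rot"],s["width"])
for q in ((.458,.164,.129),(.458,.187,.089),(.458,.141,.089)): print(proj(K,W,q)-[0,100])
```

```text
[0.45870873 0.16431324 0.1383057 ] [-2.92501864e-04  9.99998162e-01 -5.36790672e-04  1.81708881e-03] 0.06621566430395025
[283.29267744 161.28195194]
[246.72393862 131.56800617]
[319.23671746 131.51100528]
```

View pics/w4.png

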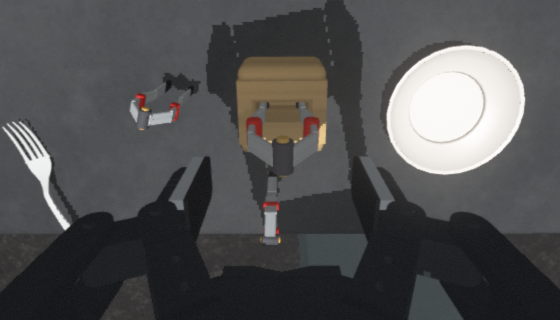

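The pivot at (283,155) and the bars at (254,128) and (312,130) lie where predicted, centred between the fingers. Next I descend.

Call:
send_rows(increments=[{"gripper": -0.55,"linear": [0,0,-0.03],"delta_rot": [0,0,0]},{"gripper": -0.55,"linear": [0,0,-0.055],"delta_rot": [0,0,0]},{"gripper": -0.55,"linear": [0,0,-0.07],"delta_rot": [0,0,0]},{"gripper": -0.3,"linear": [0,0,-0.07],"delta_rot": [0,0,0]},{"gripper": -0.15,"linear": [0,0,-0.07],"delta_rot": [0,0,0]},{"gripper": -0.12,"linear": [0,0,-0.07],"delta_rot": [0,0,0]},{"gripper": -0.12,"linear": [0,0,-0.07],"delta_rot": [0,0,0]},{"gripper": -0.12,"linear": [0,0,-0.07],"delta_rot": [0,0,0]}])

```text
clock: 4.7
position: [0.458, 0.1647, 0.0672]
ee_rot: [-0.0, 1.0, -0.0, 0.001]
contact_force: [-1.2, -0.3, -0.8]
width: 0.0478
gripper_force: 0.1
```

Call:
send_rows(increments=[{"gripper": -0.1,"linear": [0,0,0],"delta_rot": [0,0,0]},{"gripper": -0.09,"linear": [0,0,0],"delta_rot": [0,0,0]},{"gripper": -0.08,"linear": [0,0,0],"delta_rot": [0,0,0]},{"gripper": -0.08,"linear": [0,0,0],"delta_rot": [0,0,0]}])

```text
clock: 5.1
position: [0.4574, 0.1646, 0.0663]
ee_rot: [0.0, 1.0, -0.0, -0.0]
contact_force: [0.3, 0.4, -0.2]
width: 0.0458
gripper_force: 0.1
```

Call:
send_rows(increments=[{"gripper": -0.07,"linear": [0,0,0],"delta_rot": [0,0,0]},{"gripper": -0.07,"linear": [0,0,0],"delta_rot": [0,0,0]},{"gripper": -0.07,"linear": [0,0,0],"delta_rot": [0,0,0]}])

```text
clock: 5.4
position: [0.4574, 0.1646, 0.0663]
ee_rot: [0.0, 1.0, -0.0, -0.0]
contact_force: [-0.3, 0.2, 0.3]
width: 0.0458
gripper_force: 3.6
```

Call:
send_rows(increments=[{"gripper": -0.06,"linear": [0,0,0],"delta_rot": [0,0,0]},{"gripper": -0.06,"linear": [0,0,0],"delta_rot": [0,0,0]},{"gripper": -0.06,"linear": [0,0,0],"delta_rot": [0,0,0]}])

```text
clock: 5.7
position: [0.4574, 0.1646, 0.0663]
ee_rot: [0.0, 1.0, -0.0, 0.0]
contact_force: [0.8, 0.3, 1.5]
width: 0.0457
gripper_force: 8.8
```

Call:
send_rows(increments=[{"gripper": -0.06,"linear": [0,0,0.006],"delta_rot": [0,0,0]},{"gripper": -0.06,"linear": [0,0,0.016],"delta_rot": [0,0,0]},{"gripper": -0.06,"linear": [0,0,0.03],"delta_rot": [0,0,0]},{"gripper": -0.06,"linear": [0,0,0.045],"delta_rot": [0,0,0]},{"gripper": -0.06,"linear": [0,0,0.06],"delta_rot": [0,0,0]},{"gripper": -0.06,"linear": [0,0,0.08],"delta_rot": [0,0,0]},{"gripper": -0.06,"linear": [0,0,0.1],"delta_rot": [0,0,0]},{"gripper": -0.06,"linear": [0,0,0.1],"delta_rot": [0,0,0]}])

```text
clock: 6.5
position: [0.4595, 0.165, 0.1695]
ee_rot: [-0.001, 1.0, -0.0, 0.003]
contact_force: [0.7, 0.0, -0.1]
width: 0.0456
gripper_force: 8.9
```

Run:
```python
from h import *
p,K,W=cam("wrist"); s=get_state(); print(s["position"],s["ee_rot"],s["width"],s["gripper_force"],s["contact_force"],s["qpos"].round(2))
p2,K2,W2=cam("side")
x,y,z=s["position"]; b=z-.0603
for q in ((x,y,b),(x,y,b+.123)): print("side",proj(K2,W2,q))
print("wrist tips expected",proj(K,W,(x,y,b)))
u,v=proj(K2,W2,(x,y,b+.06)).astype(int)
a=cv2.resize(p2[v-70:v+70,u-60:u+60],None,fx=4,fy=4); b_=cv2.resize(p[80:340,180:380],None,fx=560/260,fy=560/260)
print("offs",u-60,v-70)
cv2.imwrite("pics/w5.png",np.hstack([a[:560],b_[:560,:320+0]])[:600,:800])
```

```text
[0.4584119  0.16477483 0.16784434] [-3.41490077e-04  9.99998215e-01 -1.02267141e-04  1.85543152e-03] 0.04550745589736699 8.872302621603012 [-0.21946784 -0.75132321 -1.56092492] [ 0.2   0.19  1.79 -0.    1.16  1.77]
side [211.64517441 240.18276759]
side [203.9090457  180.82100389]
wrist tips expected [283.15302959 225.18045847]
offs 148 142
```

View pics/w5.png

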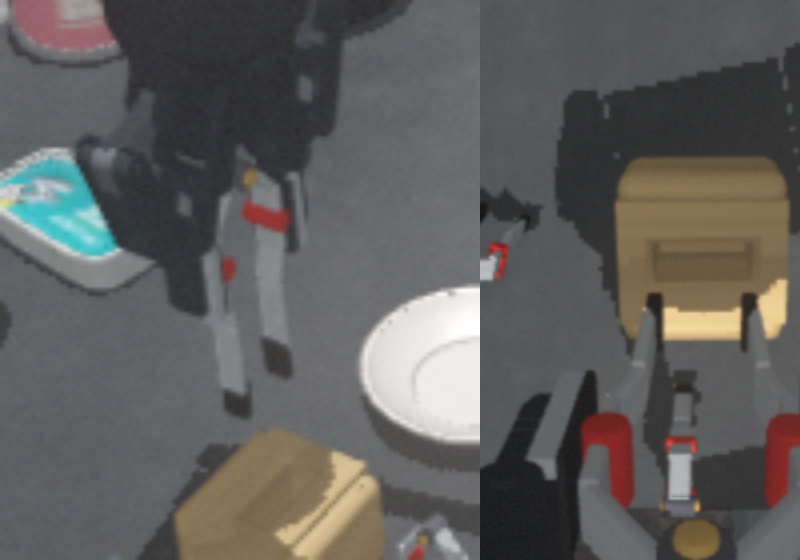

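The left crop (side view) shows the tongs held upright in the gripper, arms open. In the right crop (wrist) both black tips are centred at col ≈283, row 217–243, as predicted, and the empty stand slot is at about (283.5,201).

Run:
```python
from h import *
p,K,W=cam("wrist")
f=lambda x,y,z:plane(K,W,((x-480)/2.154+180-.5,y/2.154+80-.5),z)[:2].round(4)
print("stand slot",f(703.5,261,.052)); print(get_state()["position"])
```

```text
stand slot [0.4569 0.1639]
[0.4568233  0.16441214 0.16585864]
```

Call:
send_rows(increments=[{"gripper": -0.06,"linear": [0,-0.03,0.01],"delta_rot": [0,0,0]},{"gripper": -0.06,"linear": [0,-0.07,0.01],"delta_rot": [0,0,-0.04]},{"gripper": -0.06,"linear": [0,-0.115,0.01],"delta_rot": [0,0,-0.09]},{"gripper": -0.06,"linear": [0,-0.16,0.01],"delta_rot": [0,0,-0.14]},{"gripper": -0.06,"linear": [0,-0.205,0.01],"delta_rot": [0,0,-0.19]},{"gripper": -0.06,"linear": [0,-0.25,0.01],"delta_rot": [0,0,-0.24]},{"gripper": -0.06,"linear": [0,-0.29,0.01],"delta_rot": [0,0,-0.28]},{"gripper": -0.06,"linear": [0,-0.32,0.01],"delta_rot": [0,0,-0.28]}])

```text
clock: 7.45
position: [0.4564, -0.1576, 0.175]
ee_rot: [-0.0, 0.99, -0.141, -0.001]
contact_force: [0.7, -0.3, -1.0]
width: 0.0456
gripper_force: 8.9
```

Call:
send_rows(increments=[{"gripper": -0.06,"linear": [0.002,-0.015,0],"delta_rot": [0,0,0]},{"gripper": -0.06,"linear": [0.002,-0.022,0],"delta_rot": [0,0,0]},{"gripper": -0.06,"linear": [0.002,-0.022,0],"delta_rot": [0,0,0]},{"gripper": -0.06,"linear": [0.002,-0.022,0],"delta_rot": [0,0,0]},{"gripper": -0.06,"linear": [0.002,-0.022,0],"delta_rot": [0,0,0]}])

```text
clock: 7.95
position: [0.4593, -0.176, 0.1762]
ee_rot: [-0.0, 0.99, -0.139, -0.0]
contact_force: [-0.5, -0.0, -0.3]
width: 0.0453
gripper_force: 8.9
```

Run:
```python
from h import *
s=get_state(); q=s["ee_rot"]; print(s["position"],q,2*np.arctan2(q[2],q[1]),s["gripper_force"],s["qpos"].round(2))
```

```text
[ 0.45931384 -0.17601843  0.17622157] [-3.04133444e-04  9.90312449e-01 -1.38856397e-01 -2.46743487e-04] -0.27861308340490376 8.921072781085968 [-0.51  0.19  1.77  0.    1.19  1.34]
```

Call:
send_rows(increments=[{"gripper": -0.06,"linear": [0.0013,-0.0008,-0.02],"delta_rot": [0,0,-0.003]},{"gripper": -0.06,"linear": [0.0013,-0.0008,-0.026],"delta_rot": [0,0,-0.003]},{"gripper": -0.06,"linear": [0.0013,-0.0008,-0.026],"delta_rot": [0,0,-0.003]},{"gripper": -0.06,"linear": [0.0013,-0.0008,-0.026],"delta_rot": [0,0,-0.003]},{"gripper": -0.06,"linear": [0.0013,-0.0008,-0.026],"delta_rot": [0,0,-0.003]}])

```text
clock: 8.45
position: [0.4612, -0.1782, 0.151]
ee_rot: [0.0, 0.99, -0.141, 0.001]
contact_force: [0.1, -1.0, -0.2]
width: 0.0454
gripper_force: 8.9
```

Run:
```python
from h import *
p,K,W=cam("wrist"); s=get_state(); t=s["position"]; q=s["ee_rot"]; print(t,2*np.arctan2(q[2],q[1]))
hsv=cv2.cvtColor(p,cv2.COLOR_BGR2HSV)
print("expect mouth",proj(K,W,(.4606,-.1768,.066)),"pin",proj(K,W,(.4606,-.1768,.046)),"tips",proj(K,W,(t[0],t[1],t[2]-.0603)))
br=cv2.inRange(hsv,(10,80,50),(30,255,255))[150:225,240:325]; cs,_=cv2.findContours(br,0,1,offset=(240,150))
for c in sorted(cs,key=cv2.contourArea)[::-1][:2]:
    x,y,w,h=cv2.boundingRect(c); print("brass",x,y,w,h,plane(K,W,(x+w/2-.5,y+h/2-.5),.046))
m=cv2.inRange(hsv,(0,0,0),(180,255,70)); a=np.zeros_like(m); u,v=proj(K,W,(.4606,-.1768,.069)).astype(int); a[v-85:v+40,u-80:u+80]=m[v-85:v+40,u-80:u+80]
cs,_=cv2.findContours(a,cv2.RETR_LIST,cv2.CHAIN_APPROX_NONE)
for c in sorted(cs,key=cv2.contourArea)[::-1][:5]: print(cv2.boundingRect(c),cv2.contourArea(c))
# slot columns: grey profile
g=cv2.cvtColor(p,cv2.COLOR_BGR2GRAY); cv2.imwrite("pics/w6.png",p)
u=int(u); print(v); print(g[v-30:v+20,u].tolist())
for r in (v-6,v-2,v+2): print(r,u-35,g[r,u-35:u+36].tolist())
```

```text
[ 0.46117438 -0.17833326  0.15099195] -0.2829918049649897
expect mouth [281.22196476 212.67677952] pin [281.22677019 204.37513907] tips [283.1846005  223.56560073]
brass 274 204 14 9 [ 0.45783379 -0.17539016  0.046     ]
(201, 129, 147, 125) 1345.5
(221, 154, 121, 100) 1203.0
(258, 217, 6, 13) 35.5
(346, 141, 7, 26) 34.5
(302, 217, 6, 10) 28.5
214
[168, 168, 168, 168, 167, 167, 169, 168, 168, 166, 169, 169, 168, 170, 170, 168, 162, 149, 143, 132, 121, 120, 121, 122, 121, 123, 124, 122, 123, 131, 138, 140, 139, 138, 139, 141, 140, 140, 143, 152, 166, 168, 167, 169, 170, 171, 172, 172, 173, 173]
208 246 [169, 170, 171, 167, 164, 158, 157, 157, 152, 137, 124, 123, 128, 136, 137, 137, 137, 136, 137, 138, 138, 136, 136, 137, 138, 137, 137, 131, 121, 121, 122, 122, 122, 120, 121, 121, 123, 122, 122, 123, 123, 121, 126, 137, 138, 137, 137, 137, 138, 137, 138, 138, 137, 138, 139, 137, 136, 134, 123, 124, 129, 140, 155, 156, 157, 160, 167, 170, 169, 167, 169]
212 246 [171, 168, 169, 169, 166, 160, 160, 159, 155, 138, 126, 126, 135, 138, 137, 137, 139, 138, 140, 137, 139, 138, 139, 137, 138, 137, 137, 135, 128, 125, 125, 126, 125, 126, 126, 123, 125, 125, 125, 124, 128, 127, 131, 136, 139, 139, 136, 139, 139, 138, 137, 138, 138, 138, 138, 139, 138, 139, 134, 126, 130, 145, 156, 158, 159, 164, 168, 167, 168, 169, 169]
216 246 [170, 170, 169, 171, 166, 160, 160, 161, 159, 146, 130, 121, 89, 74, 72, 72, 73, 83, 110, 135, 137, 138, 139, 139, 141, 138, 138, 138, 140, 140, 138, 139, 139, 138, 141, 139, 139, 140, 139, 138, 140, 139, 139, 140, 138, 140, 139, 140, 137, 138, 139, 138, 138, 138, 136, 121, 93, 81, 73, 72, 76, 100, 133, 159, 163, 166, 169, 169, 168, 167, 169]
```

Call:
send_rows(increments=[{"gripper": -0.06,"linear": [-0.0017,0.0014,0],"delta_rot": [0,0,0]},{"gripper": -0.06,"linear": [-0.0017,0.0014,0],"delta_rot": [0,0,0]},{"gripper": -0.06,"linear": [-0.0017,0.0014,0],"delta_rot": [0,0,0]},{"gripper": -0.06,"linear": [-0.0017,0.0014,0],"delta_rot": [0,0,0]}])

```text
clock: 8.9
position: [0.459, -0.1769, 0.1504]
ee_rot: [0.0, 0.99, -0.141, 0.0]
contact_force: [0.7, 1.3, -0.9]
width: 0.0452
gripper_force: 8.9
```

```bash
cat > chk.py <<'E'
from h import *
p,K,W=cam("wrist"); s=get_state(); t=s["position"]; q=s["ee_rot"]; print(t,2*np.arctan2(q[2],q[1]))
g=cv2.GaussianBlur(cv2.cvtColor(p,cv2.COLOR_BGR2GRAY),(3,3),0).astype(float)
def edge(a,lv):  # first subpixel crossings of level
    return [round(i+(a[i]-lv)/(a[i]-a[i+1]),1) for i in range(len(a)-1) if (a[i]-lv)*(a[i+1]-lv)<0]
print("mid col edges@147",[round(190+e,1) for e in edge(g[190:235,282],147)])
for r in (206,208,210): print(r,[round(240+e,1) for e in edge(g[r,240:322],147)])
for c in (259,260,261,303,304,305): print("tip col",c,[round(205+e,1) for e in edge(g[205:235,c],105)])
for r in (219,221,223): print("tip row",r,[round(248+e,1) for e in edge(g[r,248:320],105)])
R3=W[:3,:3]; ex=np.array([np.cos(-.282),np.sin(-.282),0])
m=np.array([.4606,-.1768,.066]); T=np.array([t[0],t[1],t[2]-.0603])
print("if slot there: far outer",proj(K,W,m+.011*ex),"near inner",proj(K,W,m-.008*ex-[0,0,.003]),"tip far edge",proj(K,W,T+.006*ex),"px/mm slot",(proj(K,W,m)-proj(K,W,m+.001*ex)),"tip",proj(K,W,T)-proj(K,W,T+.001*ex))
E
python3 chk.py
```

```text
[ 0.45903781 -0.17690177  0.15037926] -0.2832882854493666
mid col edges@147 [np.float64(198.2), np.float64(219.4)]
206 [np.float64(254.9), np.float64(308.7)]
208 [np.float64(255.1), np.float64(308.7)]
210 [np.float64(255.2), np.float64(308.5)]
tip col 259 [np.float64(215.3), np.float64(226.5)]
tip col 260 [np.float64(215.2)]
tip col 261 [np.float64(215.2)]
tip col 303 [np.float64(215.4)]
tip col 304 [np.float64(215.3)]
tip col 305 [np.float64(215.3)]
tip row 219 [np.float64(256.9), np.float64(264.6), np.float64(300.6), np.float64(308.3)]
tip row 221 [np.float64(256.8), np.float64(264.5), np.float64(300.9), np.float64(308.5)]
tip row 223 [np.float64(257.1), np.float64(264.5), np.float64(301.0), np.float64(308.2)]
if slot there: far outer [282.19400471 195.35573678] near inner [282.19248285 218.4980656 ] tip far edge [283.09317469 215.01823645] px/mm slot [4.41977195e-04 1.28875956e+00] tip [-7.64654149e-04  1.40322032e+00]
```

Call:
send_rows(increments=[{"gripper": -0.06,"linear": [0.0007,0.0002,-0.008],"delta_rot": [0,0,0]},{"gripper": -0.06,"linear": [0.0007,0.0002,-0.016],"delta_rot": [0,0,0]},{"gripper": -0.06,"linear": [0.0007,0.0002,-0.022],"delta_rot": [0,0,0]},{"gripper": -0.06,"linear": [0.0007,0.0002,-0.027],"delta_rot": [0,0,0]},{"gripper": -0.06,"linear": [0.0007,0.0002,-0.031],"delta_rot": [0,0,0]},{"gripper": -0.06,"linear": [0.0007,0.0002,-0.034],"delta_rot": [0,0,0]}])

```text
clock: 9.55
position: [0.4596, -0.1766, 0.1158]
ee_rot: [-0.0, 0.99, -0.141, -0.0]
contact_force: [-0.1, -0.5, -1.4]
width: 0.0453
gripper_force: 8.9
```

Tips are about 10 mm inside the mouth without contact. Next I go deeper, gently.

Call:
send_rows(increments=[{"gripper": -0.06,"linear": [0,0,-0.004],"delta_rot": [0,0,0]},{"gripper": -0.06,"linear": [0,0,-0.008],"delta_rot": [0,0,0]},{"gripper": -0.06,"linear": [0,0,-0.012],"delta_rot": [0,0,0]},{"gripper": -0.06,"linear": [0,0,-0.015],"delta_rot": [0,0,0]}])

```text
clock: 9.95
position: [0.4597, -0.1766, 0.101]
ee_rot: [0.0, 0.99, -0.141, -0.0]
contact_force: [0.1, -0.2, -1.3]
width: 0.0454
gripper_force: 8.9
```

Call:
send_rows(increments=[{"gripper": -0.06,"linear": [0,0,-0.005],"delta_rot": [0,0,0]},{"gripper": -0.06,"linear": [0,0,-0.01],"delta_rot": [0,0,0]},{"gripper": -0.06,"linear": [0,0,-0.015],"delta_rot": [0,0,0]},{"gripper": -0.06,"linear": [0,0,-0.018],"delta_rot": [0,0,0]},{"gripper": -0.06,"linear": [0,0,-0.02],"delta_rot": [0,0,0]},{"gripper": -0.06,"linear": [0,0,-0.02],"delta_rot": [0,0,0]}])

```text
clock: 10.55
position: [0.4596, -0.1766, 0.081]
ee_rot: [-0.0, 0.99, -0.141, -0.0]
contact_force: [-0.5, -0.4, -0.6]
width: 0.0455
gripper_force: 8.9
```

Call:
send_rows(increments=[{"gripper": -0.04,"linear": [0,0,0],"delta_rot": [0,0,0]},{"gripper": -0.03,"linear": [0,0,0],"delta_rot": [0,0,0]},{"gripper": -0.02,"linear": [0,0,0],"delta_rot": [0,0,0]},{"gripper": -0.01,"linear": [0,0,0],"delta_rot": [0,0,0]},{"gripper": 0.0,"linear": [0,0,0],"delta_rot": [0,0,0]},{"gripper": 0.0,"linear": [0,0,0],"delta_rot": [0,0,0]}], newtons=20)

```text
clock: 11.15
position: [0.4598, -0.1767, 0.0814]
ee_rot: [0.0, 0.99, -0.141, 0.0]
contact_force: [1.2, -0.2, -0.5]
width: 0.0431
gripper_force: 12.0
```

Call:
send_rows(increments=[{"gripper": 0.01,"linear": [0,0,0],"delta_rot": [0,0,0]},{"gripper": 0.02,"linear": [0,0,0],"delta_rot": [0,0,0]},{"gripper": 0.02,"linear": [0,0,0],"delta_rot": [0,0,0]}])

```text
clock: 11.45
position: [0.4597, -0.1767, 0.0813]
ee_rot: [0.0, 0.99, -0.141, -0.0]
contact_force: [-0.5, 0.4, -0.0]
width: 0.0423
gripper_force: 12.7
```

Call:
send_rows(increments=[{"gripper": 0.03,"linear": [0,0,0],"delta_rot": [0,0,0]},{"gripper": 0.03,"linear": [0,0,0],"delta_rot": [0,0,0]},{"gripper": 0.03,"linear": [0,0,0],"delta_rot": [0,0,0]}])

```text
clock: 11.75
position: [0.4597, -0.1766, 0.0813]
ee_rot: [0.0, 0.99, -0.141, -0.0]
contact_force: [-0.0, -0.4, -0.9]
width: 0.0416
gripper_force: 14.7
```

Call:
send_rows(increments=[{"gripper": 0.04,"linear": [0,0,0],"delta_rot": [0,0,0]},{"gripper": 0.04,"linear": [0,0,0],"delta_rot": [0,0,0]},{"gripper": 0.04,"linear": [0,0,0],"delta_rot": [0,0,0]}])

```text
clock: 12.05
position: [0.4598, -0.1766, 0.0813]
ee_rot: [-0.0, 0.99, -0.141, 0.0]
contact_force: [0.7, 0.2, -0.8]
width: 0.0413
gripper_force: 20.3
```

Call:
send_rows(increments=[{"gripper": 0.05,"linear": [0,0,0],"delta_rot": [0,0,0]},{"gripper": 0.06,"linear": [0,0,0],"delta_rot": [0,0,0]},{"gripper": 0.06,"linear": [0,0,0],"delta_rot": [0,0,0]}], newtons=23)

```text
clock: 12.35
position: [0.4597, -0.1766, 0.0813]
ee_rot: [-0.0, 0.99, -0.141, 0.0]
contact_force: [-1.0, 0.2, -1.3]
width: 0.0412
gripper_force: 23.3
```

Call:
send_rows(increments=[{"gripper": 0.06,"linear": [0,0,0.001],"delta_rot": [0,0,0]},{"gripper": 0.06,"linear": [0,0,0.002],"delta_rot": [0,0,0]},{"gripper": 0.06,"linear": [0,0,0.004],"delta_rot": [0,0,0]},{"gripper": 0.06,"linear": [0,0,0.006],"delta_rot": [0,0,0]},{"gripper": 0.06,"linear": [0,0,0.008],"delta_rot": [0,0,0]}])

```text
clock: 12.85
position: [0.4597, -0.1767, 0.0894]
ee_rot: [0.0, 0.99, -0.141, -0.0]
contact_force: [0.1, -0.2, -3.0]
width: 0.0413
gripper_force: 23.6
```

Call:
send_rows(increments=[{"gripper": 0.06,"linear": [0,0,0.004],"delta_rot": [0,0,0]},{"gripper": 0.06,"linear": [0,0,0.01],"delta_rot": [0,0,0]},{"gripper": 0.06,"linear": [0,0,0.018],"delta_rot": [0,0,0]},{"gripper": 0.06,"linear": [0,0,0.028],"delta_rot": [0,0,0]},{"gripper": 0.06,"linear": [0,0,0.038],"delta_rot": [0,0,0]},{"gripper": 0.06,"linear": [0,0,0.048],"delta_rot": [0,0,0]},{"gripper": 0.06,"linear": [0,0,0.058],"delta_rot": [0,0,0]},{"gripper": 0.06,"linear": [0,0,0.066],"delta_rot": [0,0,0]}])

```text
clock: 13.65
position: [0.46, -0.1768, 0.1565]
ee_rot: [0.0, 0.99, -0.141, 0.0]
contact_force: [0.3, 0.8, -1.2]
width: 0.0412
gripper_force: 23.7
```

Call:
send_rows(increments=[{"gripper": 0.06,"linear": [0,0,0.005],"delta_rot": [0,0,0]},{"gripper": 0.06,"linear": [0,0,0.005],"delta_rot": [0,0,0]},{"gripper": 0.06,"linear": [0,0,0.005],"delta_rot": [0,0,0]},{"gripper": 0.06,"linear": [0,0,0.005],"delta_rot": [0,0,0]}])

```text
clock: 14.05
position: [0.4594, -0.1765, 0.1598]
ee_rot: [-0.0, 0.99, -0.141, -0.001]
contact_force: [-0.1, -0.7, -1.2]
width: 0.041
gripper_force: 23.7
```

Run:
```python
from h import *
p,K,W=cam("wrist"); s=get_state(); t=s["position"]; print(t,s["contact_force"])
hsv=cv2.cvtColor(p,cv2.COLOR_BGR2HSV); br=cv2.inRange(hsv,(10,80,50),(30,255,255)); br[260:]=0
cs,_=cv2.findContours(br,0,1)
for c in sorted(cs,key=cv2.contourArea)[::-1][:4]: print("brass",cv2.boundingRect(c),cv2.contourArea(c))
print("tips",proj(K,W,(t[0],t[1],t[2]-.0603)),"pin in slot top",proj(K,W,(.4595,-.1765,.046)),"pin bottom if held",proj(K,W,(t[0],t[1],t[2]-.066)))
p2,K2,W2=cam("side"); print(proj(K2,W2,(t[0],t[1],t[2]-.06)))
u,v=proj(K2,W2,(t[0],t[1],t[2]-.04)).astype(int)
a=cv2.resize(p2[v-50:v+50,u-50:u+50],(480,480)); b=cv2.resize(p[170:270,235:301],(317,480)); cv2.imwrite("pics/w7.png",np.hstack([a,b]))
```

```text
[ 0.45941501 -0.17648825  0.15980711] [-0.39818335 -0.24839332 -0.46871012]
brass (452, 0, 108, 181) 14657.5
brass (273, 215, 20, 32) 551.0
tips [283.11469712 223.35203584] pin in slot top [282.78339151 199.53863267] pin bottom if held [283.07410002 220.30821794]
[308.4317349  149.28849415]
```

Call:
send_rows(increments=[{"gripper": 0.06,"linear": [-0.003,0.02,0.01],"delta_rot": [0,0,0.03]},{"gripper": 0.06,"linear": [-0.006,0.05,0.015],"delta_rot": [0,0,0.08]},{"gripper": 0.06,"linear": [-0.01,0.085,0.015],"delta_rot": [0,0,0.13]},{"gripper": 0.06,"linear": [-0.014,0.12,0.01],"delta_rot": [0,0,0.18]},{"gripper": 0.06,"linear": [-0.016,0.155,0],"delta_rot": [0,0,0.23]},{"gripper": 0.06,"linear": [-0.016,0.18,-0.01],"delta_rot": [0,0,0.28]},{"gripper": 0.06,"linear": [-0.016,0.194,-0.02],"delta_rot": [0,0,0.28]},{"gripper": 0.06,"linear": [-0.016,0.194,-0.03],"delta_rot": [0,0,0.28]}])

```text
clock: 14.95
position: [0.4433, 0.0189, 0.1297]
ee_rot: [-0.0, 1.0, -0.0, -0.0]
contact_force: [0.0, -1.2, -1.6]
width: 0.0413
gripper_force: 23.8
```

Call:
send_rows(increments=[{"gripper": 0.06,"linear": [0,0,-0.005],"delta_rot": [0,0,0]},{"gripper": 0.06,"linear": [0,0,-0.005],"delta_rot": [0,0,0]}])

```text
clock: 15.15
position: [0.4433, 0.0167, 0.1245]
ee_rot: [0.0, 1.0, -0.002, -0.001]
contact_force: [0.1, -0.1, -1.3]
width: 0.041
gripper_force: 23.8
```

Run:
```python
from h import *
p,K,W=cam("wrist"); s=get_state(); t=s["position"]; print(t,s["contact_force"],s["gripper_force"])
hsv=cv2.cvtColor(p,cv2.COLOR_BGR2HSV); w=cv2.inRange(hsv,(0,0,120),(180,50,255)); w[290:]=0
cs,_=cv2.findContours(w,0,1); c=max(cs,key=cv2.contourArea); print(cv2.boundingRect(c),cv2.contourArea(c),"expect dish",proj(K,W,(.4432,.0178,.022)),[proj(K,W,(.4432+a,.0178+b,.022)).round(0).tolist() for a,b in((.058,0),(0,.058),(0,-.058))])
br=cv2.inRange(hsv,(10,80,50),(30,255,255)); br[260:]=0; cs,_=cv2.findContours(br,0,1)
for c in sorted(cs,key=cv2.contourArea)[::-1][:3]: print("brass",cv2.boundingRect(c))
cv2.imwrite("pics/w8.png",p)
```

```text
[0.4437268  0.0165525  0.12503968] [ 1.33907238  0.39122877 -1.10953087] 23.817407190799713
(207, 126, 146, 153) 16191.5 expect dish [281.04602684 204.29075711] [[281.0, 129.0], [208.0, 205.0], [354.0, 204.0]]
brass (11, 140, 138, 102)
brass (273, 215, 20, 33)
```

Call:
send_rows(increments=[{"gripper": 0.06,"linear": [0,0,-0.012],"delta_rot": [0,0,0]},{"gripper": 0.06,"linear": [0,0,-0.024],"delta_rot": [0,0,0]},{"gripper": 0.06,"linear": [0,0,-0.036],"delta_rot": [0,0,0]},{"gripper": 0.06,"linear": [0,0,-0.044],"delta_rot": [0,0,0]},{"gripper": 0.06,"linear": [0,0,-0.049],"delta_rot": [0,0,0]},{"gripper": 0.06,"linear": [0,0,-0.051],"delta_rot": [0,0,0]},{"gripper": 0.06,"linear": [0,0,-0.052],"delta_rot": [0,0,0]}])

```text
clock: 15.9
position: [0.444, 0.0172, 0.0735]
ee_rot: [0.0, 1.0, -0.002, 0.0]
contact_force: [0.2, 0.6, -1.4]
width: 0.0414
gripper_force: 23.8
```

Call:
send_rows(increments=[{"gripper": 0.06,"linear": [0,0,-0.001],"delta_rot": [0,0,0]},{"gripper": 0.06,"linear": [0,0,-0.001],"delta_rot": [0,0,0]}])

```text
clock: 16.1
position: [0.4439, 0.0174, 0.0725]
ee_rot: [0.0, 1.0, -0.002, 0.0]
contact_force: [0.2, 0.4, -0.5]
width: 0.0413
gripper_force: 23.8
```

Call:
send_rows(increments=[{"gripper": 0.06,"linear": [0,0,-0.001],"delta_rot": [0,0,0]},{"gripper": 0.06,"linear": [0,0,-0.001],"delta_rot": [0,0,0]}])

```text
clock: 16.3
position: [0.4438, 0.0174, 0.0714]
ee_rot: [0.0, 1.0, -0.002, 0.0]
contact_force: [0.5, -0.3, -0.9]
width: 0.0412
gripper_force: 23.8
```

Call:
send_rows(increments=[{"gripper": 0.06,"linear": [0,0,-0.001],"delta_rot": [0,0,0]},{"gripper": 0.06,"linear": [0,0,-0.001],"delta_rot": [0,0,0]}])

```text
clock: 16.5
position: [0.4439, 0.0174, 0.0704]
ee_rot: [0.0, 1.0, -0.002, 0.0]
contact_force: [-0.1, -0.1, 0.2]
width: 0.0415
gripper_force: 23.9
```

Call:
send_rows(increments=[{"gripper": 0.06,"linear": [0,0,-0.001],"delta_rot": [0,0,0]},{"gripper": 0.06,"linear": [0,0,-0.001],"delta_rot": [0,0,0]}])

```text
clock: 16.7
position: [0.4443, 0.0174, 0.0697]
ee_rot: [0.0, 1.0, -0.002, 0.001]
contact_force: [-0.1, 0.3, 3.7]
width: 0.0411
gripper_force: 24.1
```

Pin is on the dish floor. I open slowly to the carry grip.

Call:
send_rows(increments=[{"gripper": 0.03,"linear": [0,0,0.0005],"delta_rot": [0,0,0]},{"gripper": 0.02,"linear": [0,0,0.0005],"delta_rot": [0,0,0]},{"gripper": 0.0,"linear": [0,0,0.0005],"delta_rot": [0,0,0]},{"gripper": -0.02,"linear": [0,0,0.0005],"delta_rot": [0,0,0]},{"gripper": -0.04,"linear": [0,0,0.0005],"delta_rot": [0,0,0]},{"gripper": -0.055,"linear": [0,0,0.0005],"delta_rot": [0,0,0]},{"gripper": -0.06,"linear": [0,0,0.0005],"delta_rot": [0,0,0]},{"gripper": -0.06,"linear": [0,0,0.0005],"delta_rot": [0,0,0]}])

```text
clock: 17.5
position: [0.4438, 0.0173, 0.0698]
ee_rot: [0.0, 1.0, -0.002, 0.0]
contact_force: [-0.3, 0.9, -1.0]
width: 0.0453
gripper_force: 10.1
```

Call:
send_rows(increments=[{"gripper": -0.06,"linear": [0,0,0.003],"delta_rot": [0,0,0]},{"gripper": -0.06,"linear": [0,0,0.008],"delta_rot": [0,0,0]},{"gripper": -0.06,"linear": [0,0,0.016],"delta_rot": [0,0,0]},{"gripper": -0.06,"linear": [0,0,0.03],"delta_rot": [0,0,0]},{"gripper": -0.06,"linear": [0,0,0.045],"delta_rot": [0,0,0]},{"gripper": -0.06,"linear": [0,0,0.065],"delta_rot": [0,0,0]},{"gripper": -0.06,"linear": [0,0,0.085],"delta_rot": [0,0,0]},{"gripper": -0.06,"linear": [0,0,0.095],"delta_rot": [0,0,0]}])

```text
clock: 18.3
position: [0.4448, 0.0173, 0.1671]
ee_rot: [0.0, 1.0, -0.002, 0.002]
contact_force: [0.3, -0.1, -0.7]
width: 0.0454
gripper_force: 10.1
```

Call:
send_rows(increments=[{"gripper": -0.06,"linear": [0.002,0.03,0],"delta_rot": [0,0,0]},{"gripper": -0.06,"linear": [0.006,0.07,0],"delta_rot": [0,0,0]},{"gripper": -0.06,"linear": [0.01,0.11,0],"delta_rot": [0,0,0]},{"gripper": -0.06,"linear": [0.013,0.135,0],"delta_rot": [0,0,0]},{"gripper": -0.06,"linear": [0.013,0.147,0],"delta_rot": [0,0,0]},{"gripper": -0.06,"linear": [0.013,0.147,0],"delta_rot": [0,0,0]},{"gripper": -0.06,"linear": [0.013,0.147,-0.01],"delta_rot": [0,0,0]},{"gripper": -0.06,"linear": [0.013,0.147,-0.01],"delta_rot": [0,0,0]}])

```text
clock: 19.1
position: [0.4554, 0.1629, 0.1534]
ee_rot: [0.001, 1.0, -0.002, -0.002]
contact_force: [0.1, -1.1, -0.8]
width: 0.0453
gripper_force: 10.2
```

Run:
```python
from h import *
for n in ("top",):
    p,K,W=cam(n); hsv=cv2.cvtColor(p,cv2.COLOR_BGR2HSV); br=cv2.inRange(hsv,(8,80,50),(30,255,255))[170:250,225:310]
    cs,_=cv2.findContours(br,0,1,offset=(225,170))
    for c in sorted(cs,key=cv2.contourArea)[::-1][:2]: r=cv2.minAreaRect(c); print("pin top view",r,plane(K,W,r[0],.02),"dish",proj(K,W,(.443,.018,.01)))
p,K,W=cam("wrist"); s=get_state(); t=s["position"]; q=s["ee_rot"]; print(t,q,2*np.arctan2(q[2],q[1]),s["gripper_force"],s["width"])
cv2.imwrite("pics/w9.png",p); m=np.array([.458,.1642,.052])
print("slot",proj(K,W,m),"far outer",proj(K,W,m+[.011,0,0]),"near inner",proj(K,W,m-[.008,0,.003]),"tips",proj(K,W,t-[0,0,.0603]),"far edge",proj(K,W,t-[-.006,0,.0603]))
cv2.imwrite("pics/w9c.png",cv2.resize(p[160:260,222:346],None,fx=6.4,fy=6,interpolation=cv2.INTER_NEAREST))
```

```text
pin top view ((267.2941589355469, 208.17649841308594), (8.246211051940918, 5.3357834815979), 75.96376037597656) [0.44139438 0.01567866 0.02      ] dish [266.13267959 208.67459509]
[0.45625404 0.16314328 0.15427088] [ 3.57321149e-04  9.99996833e-01 -2.38624769e-03 -7.15313805e-04] -0.004772501434243001 10.190256983041763 0.045671759633444754
slot [280.77353589 201.72557536] far outer [280.70248101 188.20125543] near inner [280.82642993 210.10236816] tips [282.32722671 223.32631031] far edge [282.29497934 214.83199164]
```

View pics/w9c.png

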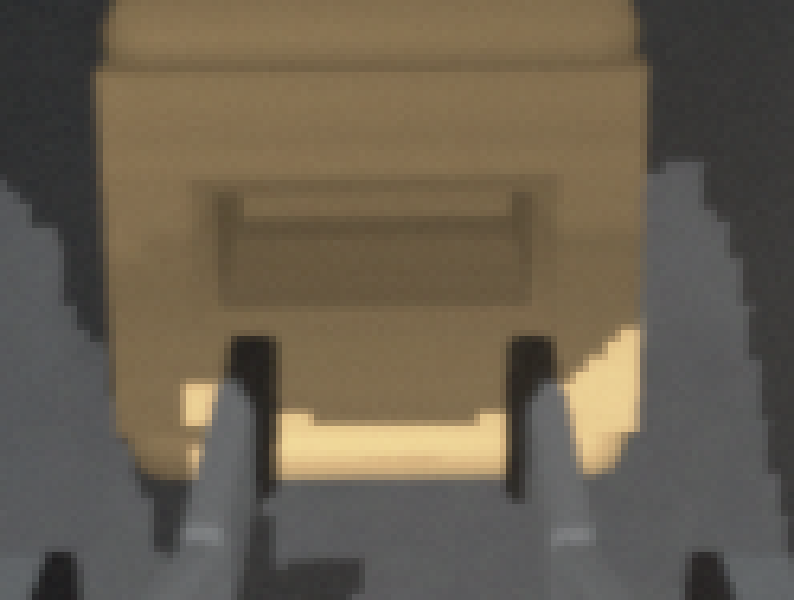

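The last crop shows the empty stand slot between cols 252 and 309, rows 189–210. Both tips sit just in front of it, centred about 2 px to the right, and the pin is upright in the dish. I shift about 1.6 mm in x and y, then let it settle.

Call:
send_rows(increments=[{"gripper": -0.06,"linear": [0.0015,0.0017,0],"delta_rot": [0,0,0.004]},{"gripper": -0.06,"linear": [0.0015,0.0017,-0.02],"delta_rot": [0,0,0.004]},{"gripper": -0.06,"linear": [0.0015,0.0017,-0.03],"delta_rot": [0,0,0.004]},{"gripper": -0.06,"linear": [0.0015,0.0017,-0.03],"delta_rot": [0,0,0.004]},{"gripper": -0.06,"linear": [0.0015,0.0017,-0.03],"delta_rot": [0,0,0.004]},{"gripper": -0.06,"linear": [0.0015,0.0017,-0.03],"delta_rot": [0,0,0.004]}])

```text
clock: 19.8
position: [0.4588, 0.1661, 0.1254]
ee_rot: [-0.0, 1.0, 0.0, 0.001]
contact_force: [-1.3, -0.1, -1.4]
width: 0.0455
gripper_force: 10.2
```

Run:
```python
from h import *
p,K,W=cam("wrist"); s=get_state(); t=s["position"]; q=s["ee_rot"]; print(t,2*np.arctan2(q[2],q[1]),2*q[3],2*q[0])
hsv=cv2.cvtColor(p,cv2.COLOR_BGR2HSV)
g=cv2.GaussianBlur(cv2.cvtColor(p,cv2.COLOR_BGR2GRAY),(3,3),0).astype(int)
print("tips",proj(K,W,t-[0,0,.0603]),"slot inner ends",proj(K,W,(.4577,.1648+.0195,.049)),proj(K,W,(.4577,.1648-.0195,.049)),"far outer",proj(K,W,(.4687,.1648,.052)),"near inner",proj(K,W,(.4497,.1648,.049)))
print(180,g[180:240,282].tolist()); 
for r in (205,208,212,220): print(r,240,g[r,240:325].tolist())
```

```text
[0.45880464 0.16616393 0.12549225] 0.0007955224138522594 0.0013341756696399008 -0.0001998763718119118
tips [282.6211312  224.09085551] slot inner ends [257.16818439 217.25155871] [311.73421475 217.3065928 ] far outer [284.54805814 203.90523532] near inner [284.40793132 227.68914335]
180 [112, 110, 106, 102, 99, 103, 109, 111, 112, 112, 112, 111, 112, 111, 111, 110, 109, 109, 109, 110, 111, 111, 111, 110, 105, 99, 95, 97, 98, 93, 86, 81, 82, 84, 88, 90, 90, 89, 88, 88, 89, 89, 89, 89, 89, 88, 88, 90, 95, 102, 104, 103, 103, 103, 104, 106, 106, 106, 106, 107]
205 240 [111, 111, 111, 111, 111, 111, 111, 111, 111, 111, 111, 110, 108, 104, 102, 101, 101, 101, 101, 101, 100, 100, 101, 100, 100, 101, 100, 100, 100, 100, 99, 99, 99, 99, 99, 99, 99, 99, 99, 99, 99, 99, 99, 99, 99, 98, 98, 98, 99, 98, 98, 99, 99, 98, 98, 98, 98, 98, 99, 99, 98, 98, 98, 98, 98, 97, 97, 98, 98, 97, 97, 97, 98, 98, 98, 98, 100, 104, 108, 110, 109, 109, 109, 108, 108]
208 240 [110, 110, 110, 109, 109, 109, 109, 110, 110, 110, 110, 109, 106, 101, 98, 95, 91, 86, 82, 82, 84, 89, 95, 98, 98, 98, 98, 98, 98, 98, 97, 9
[... 263 characters left out ...]
108, 109, 109, 109, 108, 108, 106, 101, 97, 93, 89, 83, 78, 77, 78, 79, 80, 81, 81, 81, 81, 81, 81, 81, 81, 81, 81, 81, 81, 81, 81, 81, 81, 81, 81, 82, 82, 82, 82, 82, 81, 81, 82, 82, 82, 82, 83, 83, 82, 82, 82, 82, 82, 82, 82, 82, 82, 82, 82, 82, 82, 81, 80, 79, 79, 82, 86, 90, 92, 95, 99, 104, 107, 108, 108, 107, 107, 107, 107]
220 240 [103, 104, 104, 104, 103, 103, 102, 102, 102, 101, 102, 101, 100, 99, 97, 94, 85, 64, 44, 36, 34, 34, 35, 38, 48, 67, 82, 87, 88, 88, 87, 87, 88, 89, 88, 88, 88, 88, 88, 88, 88, 88, 89, 88, 88, 88, 88, 88, 89, 88, 88, 88, 88, 88, 88, 88, 89, 89, 88, 86, 76, 60, 46, 41, 40, 40, 41, 45, 57, 72, 80, 85, 91, 94, 95, 95, 96, 98, 100, 100, 100, 100, 100, 100, 100]
```

Call:
send_rows(increments=[{"gripper": -0.06,"linear": [-0.001,-0.0012,0],"delta_rot": [0,0,0]},{"gripper": -0.06,"linear": [-0.001,-0.0012,-0.004],"delta_rot": [0,0,0]},{"gripper": -0.06,"linear": [-0.001,-0.0012,-0.009],"delta_rot": [0,0,0]},{"gripper": -0.06,"linear": [-0.001,-0.0012,-0.014],"delta_rot": [0,0,0]},{"gripper": -0.06,"linear": [-0.001,-0.0012,-0.019],"delta_rot": [0,0,0]},{"gripper": -0.06,"linear": [-0.001,-0.0012,-0.023],"delta_rot": [0,0,0]}])

```text
clock: 20.45
position: [0.457, 0.1648, 0.1011]
ee_rot: [0.0, 1.0, 0.0, -0.0]
contact_force: [-0.6, -0.5, -0.5]
width: 0.0457
gripper_force: 10.2
```

Tips are about 11 mm into the stand slot with no force. I continue down to the home height (TCP z 0.0663).

Call:
send_rows(increments=[{"gripper": -0.06,"linear": [0,0,-0.006],"delta_rot": [0,0,0]},{"gripper": -0.06,"linear": [0,0,-0.013],"delta_rot": [0,0,0]},{"gripper": -0.06,"linear": [0,0,-0.02],"delta_rot": [0,0,0]},{"gripper": -0.06,"linear": [0,0,-0.026],"delta_rot": [0,0,0]},{"gripper": -0.06,"linear": [0,0,-0.03],"delta_rot": [0,0,0]},{"gripper": -0.06,"linear": [0,0,-0.033],"delta_rot": [0,0,0]},{"gripper": -0.06,"linear": [0,0,-0.034],"delta_rot": [0,0,0]}])

```text
clock: 21.15
position: [0.4571, 0.1648, 0.0675]
ee_rot: [0.0, 1.0, 0.0, -0.0]
contact_force: [0.1, 0.2, -2.1]
width: 0.045
gripper_force: 10.2
```

Call:
send_rows(increments=[{"gripper": -0.06,"linear": [0,0,-0.001],"delta_rot": [0,0,0]},{"gripper": -0.06,"linear": [0,0,-0.001],"delta_rot": [0,0,0]}])

```text
clock: 21.35
position: [0.4574, 0.1649, 0.0669]
ee_rot: [0.0, 1.0, 0.0, 0.0]
contact_force: [0.1, -0.6, -1.2]
width: 0.0455
gripper_force: 10.2
```

Call:
send_rows(increments=[{"gripper": -0.06,"linear": [0,0,-0.0007],"delta_rot": [0,0,0]},{"gripper": -0.08,"linear": [0,0,-0.0007],"delta_rot": [0,0,0]},{"gripper": -0.12,"linear": [0,0,-0.0007],"delta_rot": [0,0,0]},{"gripper": -0.25,"linear": [0,0,-0.0007],"delta_rot": [0,0,0]},{"gripper": -0.55,"linear": [0,0,-0.0007],"delta_rot": [0,0,0]},{"gripper": -0.55,"linear": [0,0,-0.0007],"delta_rot": [0,0,0]},{"gripper": -0.55,"linear": [0,0,-0.0007],"delta_rot": [0,0,0]}])

```text
clock: 22.05
position: [0.4572, 0.1649, 0.0661]
ee_rot: [0.0, 1.0, 0.0, 0.0]
contact_force: [0.1, -0.1, 0.0]
width: 0.0663
gripper_force: 0.0
```

Call:
send_rows(increments=[{"gripper": -0.55,"linear": [0,0,0.01],"delta_rot": [0,0,0]},{"gripper": -0.55,"linear": [0,0,0.03],"delta_rot": [0,0,0]},{"gripper": -0.55,"linear": [0,0,0.055],"delta_rot": [0,0,0]},{"gripper": -0.55,"linear": [0,0,0.085],"delta_rot": [0,0,0]},{"gripper": -0.55,"linear": [0,0,0.12],"delta_rot": [0,0,0]},{"gripper": -0.55,"linear": [-0.01,0,0.145],"delta_rot": [0,0,0]},{"gripper": -0.55,"linear": [-0.025,-0.008,0.146],"delta_rot": [0,0,0]},{"gripper": -0.55,"linear": [-0.025,-0.008,0.146],"delta_rot": [0,0,0]}])

```text
clock: 22.85
position: [0.4301, 0.1561, 0.2128]
ee_rot: [0.0, 1.0, 0.0, -0.0]
contact_force: [0.4, 0.7, -0.3]
width: 0.0661
gripper_force: 0.0
```

Call:
send_rows(increments=[{"gripper": -0.55,"linear": [0,0,0],"delta_rot": [0,0,0]},{"gripper": -0.55,"linear": [0,0,0],"delta_rot": [0,0,0]}])

```text
clock: 23.05
position: [0.4319, 0.1567, 0.2111]
ee_rot: [0.0, 1.0, 0.0, -0.001]
contact_force: [0.3, -0.0, -0.3]
width: 0.0666
gripper_force: 0.0
```

Run:
```python
from h import *
p,K,W=cam("wrist"); s=get_state(); print(s["position"],s["ee_rot"])
hsv=cv2.cvtColor(p,cv2.COLOR_BGR2HSV)
red=(cv2.inRange(hsv,(0,110,40),(8,255,255))|cv2.inRange(hsv,(170,110,40),(180,255,255))); red[:,:225]=0; red[:,325:]=0; red[205:]=0
cs,_=cv2.findContours(red,0,1)
for c in sorted(cs,key=cv2.contourArea)[::-1][:3]:
    x,y,w,h=cv2.boundingRect(c); print("red",(x,y,w,h),[plane(K,W,q,.089)[:2].round(4).tolist() for q in((x-.5,y-.5),(x+w-.5,y+h-.5))])
a=proj(K,W,(.458,.1871,.089))-proj(K,W,(.458,.1409,.089)); print("expected span if z .089",a)
br=cv2.inRange(hsv,(8,80,50),(30,255,255)); br[:,:350]=0; br[260:]=0; cs,_=cv2.findContours(br,0,1)
for c in sorted(cs,key=cv2.contourArea)[::-1][:2]: r=cv2.minAreaRect(c); print("pin",r,plane(K,W,r[0],.02))
p,K,W=cam("side"); hsv=cv2.cvtColor(p,cv2.COLOR_BGR2HSV)
red=(cv2.inRange(hsv,(0,110,60),(8,255,255))|cv2.inRange(hsv,(170,110,60),(180,255,255)))
r0=cv2.inRange(cv2.cvtColor(cv2.imread("pics/side0.png"),cv2.COLOR_BGR2HSV),(0,110,60),(8,255,255))|cv2.inRange(cv2.cvtColor(cv2.imread("pics/side0.png"),cv2.COLOR_BGR2HSV),(170,110,60),(180,255,255))
for m in (r0,red):
    a=np.zeros_like(m); a[225:275,195:240]=m[225:275,195:240]; y,x=np.nonzero(a); print("side red",len(x),x.mean(),y.mean(),x.min(),x.max(),y.min(),y.max())
```

```text
[0.4320753  0.15679406 0.21110834] [ 1.83529607e-04  9.99999544e-01  3.18690030e-04 -8.80976010e-04]
red (245, 156, 12, 9) [[0.4672, 0.1876], [0.4598, 0.178]]
red (289, 156, 12, 21) [[0.4673, 0.1518], [0.4498, 0.1417]]
expected span if z .089 [-5.61629226e+01 -3.60286354e-02]
pin ((421.0, 169.5), (11.0, 12.0), 90.0) [0.44123547 0.01231859 0.02      ]
side red 81 214.40740740740742 248.85185185185185 203 225 239 258
side red 77 214.74025974025975 248.98701298701297 203 225 240 258
```

The tongs are back exactly where they started in all views, and the pin is in the dish near its middle. I hand in.

```bash
python3 -c "
from rig import sign_off
print(sign_off())"
```

```text
the job is handed in; nothing more can be done
None
```

I drew the pin out with the tongs, set it in the dish near its middle, stood the tongs back home in their stand, and handed the job in at about 23 s; `sign_off()` returned no verdict.

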